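# Find the start of a twist-lock lid and lock it

### The arm

A 6-joint arm with a two-finger parallel gripper is mounted at the origin on the work surface; the furniture and walls round the work are solid. World frame = base frame: x ahead of the robot, y to its left, z up, the work surface at z = 0. Lengths are in m, angles in rad, forces in N, time in s.
With the tool pointing down it reaches from about 0.35 to 0.85 m from the base axis. Payload 8.1 kg.
Tool frame: the origin (TCP) lies midway between the tips of the shut fingers; the grasp point (between the pads) lies 19 mm behind it; z points along the fingers, y is the direction in which the jaws open and shut (so a half turn about z gives the same grasp; the last joint's range is limited). The gripper opens to 93 mm and grips with 3 to 60 N. Pads are 15 mm wide; open, the fingers measure 128 mm over their backs; the gripper's body (75 mm by 188 mm) begins 65 mm behind the grasp point.
Start: joints at [1.183, 0.13, 1.488, -0, 1.523, -0.085], TCP at [0.179, 0.573, 0.219] pointing down, gripper open.
Joint ranges: [-2.96, 2.96], [-0.89, 2.26], [0.02, 2.5], [-1.34, 4.48], [0, 2.73], [-2.66, 2.66]. Speed limits (rad/s): [2.39, 2.39, 2.79, 3.14, 3.14, 3.14].

### API

Orientations are given as a rotation vector (axis times angle).
In Python, from plant import monitor, eyes, ticket gives the robot as it stands.
- The arm moves only by the tool send_rows, never from a script. Its argument "motion" is a list of rows, each a list of 2 entries, a list of its own where there are three numbers: the shift along the tool's x, y, z in m, then the turn about the tool's z in degrees. In form: [[[dx, dy, dz], twist], ...]. A call has 1 to 12 rows; each row is the pose to reach, as a shift and turn from the pose commanded when the call began, along the tool's axes at that moment; what a row does not reach only later rows make up. A row lasts 1/8 s, in which the tool goes at most 62.5 mm and 10.7 degrees, less where a joint would pass 70% of its speed; a pose out of reach is approached as far as the arm can. A call with a gripper value outside its range is refused whole. "jaw" is the finger opening in m, from 0 to 0.093, set as the call begins (left out, the last holds). The fingers move at their own pace and stop on an object; "squeeze" is the grip in N (left out, the last holds). Time passes only in rows, so rows that repeat a pose let the fingers close. It gives the time, the measured TCP pose, the force and the opening at its end, in the units of the state.
- monitor.read_state(): the state, without advancing time (a new reading comes with each control period).
- eyes.read_camera(name): name is "scene" or "top" or "wrist"; returns the picture (480x640x3 uint8, red, green, blue); there is no depth.
- eyes.camera_model(name): a dict with "mtx" (3x3 intrinsics, pixels), "cam_to_world" (4x4, takes a point from camera to world coordinates); the wrist camera has in their place "mount" (4x4, takes a point from camera to tool coordinates, whose origin is the TCP and whose axes are the flange's). Camera axes: x right, y down, z forward; pixel columns grow to the right and rows downward; lengths in m; the calibration is good to about 2 mm. The wrist camera is an equidistant fisheye: a pixel r from the principal point sees the ray r / f radians off the axis. A picture is of the moment at which its call begins: read the wrist's pose just before it. camera_model takes no time and is no camera call.
- ticket.close_job(): hands the job in, once; it reports no verdict.
The state is a dict: "t": time; "q": joint angles; "dq": joint speeds; "joint_torque": joint torques, N m; "tool_pos": TCP position; "orientation": TCP orientation; "force": force on the tool from outside, world axes, zero at the start; "wrist_torque": the same for the moment, N m; "opening": finger opening in m.
Only numpy, scipy, OpenCV 4.12 (cv2) and the standard library are available. Lean on these libraries where they do the work, as an engineer would, in place of code of your own. Each camera call takes 0.05 s, during which the arm holds its last target.

### The job

One of the two twist-lock canisters screwed to the bench has its grey lid standing proud, its two ears riding on top of the rim. Turn that lid backward (counterclockwise seen from above) until its ears drop into the two notches of the rim, then turn it clockwise as far as it goes, so that it is locked and flush with the rim, and let go. Do not bump the other canister, which is already shut, or the small kraft box.

Things in the scene. Friction and masses are not known exactly. Their poses are not given: they have to be found in the camera images.
- lid_grip (a point): Centre of the black grip bar on the loose, proud grey lid (0.12 kg); z up, x along the bar. Bar 54 long, 18 wide, 46 mm high; the disc it stands on (60 mm across) is 23 mm below this point. Two flat ears stick out under the bar's ends (+x, -x). Proud, this point is 35 mm above the rim; seated, 11 mm lower. At the start the bar is 45-65 degrees clockwise of the notches.
- canister_mouth (a point): Rim centre (85 mm above bench) of the fixed aluminium canister, 90 mm across, under the proud lid; z up. Notches for the ears at +x and -x of this frame, with 12 degrees of play either way; 5 mm tabs on the rim at their counterclockwise edges stop the ears. Once dropped, the lid turns only clockwise, to stops about 60 degrees from the notches, with 3 mm vertical play.
- shut_canister: The other canister, of the same make and size, with the same lid already locked and flush; fixed, to be left alone. Origin at the centre of its foot on the bench, z up; its bar's top is 132 mm above the bench.
- kraft_box_mid (a point): Centre of a small loose kraft-board box with a strip of white tape, 50 x 66 x 46 mm, standing beyond the canisters (bystander); z up.

How it is judged:
On the way:
1. turned back, the lid has dropped into the notches (z of lid_grip in the frame of canister_mouth below 0.029 m and angle between the x axis of lid_grip and the x axis of canister_mouth, either way round below 0.35 rad), for 0.05 s.
At the end, for the whole second after the job is handed in: The lid is down in the mouth (its bar's centre 18 to 28 mm above the rim, within 8 mm of the canister's axis, tilted less than 7 degrees) and turned forward under the rim: its bar 46 to 72 degrees from the line of the notches (the end stop is at about 60) (z of lid_grip in the frame of canister_mouth between 0.018 and 0.028 m and horizontal distance between lid_grip and canister_mouth below 0.008 m and angle between lid_grip's own z axis and vertical below 0.12 rad and angle between the x axis of lid_grip and the x axis of canister_mouth, either way round between 0.8 and 1.25 rad); the robot touches nothing.
It fails at once if the shut canister is bumped (over 5 N) (contact force between shut_canister and the fingers above 5 N or contact force between shut_canister and the arm above 5 N).
It fails at once if the small kraft box is moved more than 20 mm (distance of kraft_box_mid from where it was at the start of the episode above 0.02 m).
It also fails if it takes over 35 s, if anything falls off the work surface, if the arm or the gripper's body presses on something with over 40 N, if the wrist force passes 120 N, or if a joint passes its speed limit or range.

## Working session

There is one attempt and no reset: what is moved stays moved. The work goes in short steps, Python scripts to look and compute and a tool call to move; the robot and the scene stay as the last step left them, time stands still between calls to the robot, and variables do not carry over. Pictures are saved under pics/ and viewed, and the job is handed in when it is done.

Besides the shell and the picture viewer there is one more tool, called after "Emit:" as name(argument=value, ...) on one line, values as JSON. send_rows: Moves the arm, as the interface text tells. Its arguments: {"type":"object","properties":{"motion":{"type":"array","items":{"type":"array"}},"jaw":{"type":"number"},"squeeze":{"type":"number"}},"required":["motion"]}

```bash
ls; mkdir -p pics; python3 - <<'E'
from plant import monitor, eyes, ticket
import cv2, numpy as np
s=monitor.read_state(); print({k:np.round(v,3).tolist() for k,v in s.items()})
for n in ["scene","top","wrist"]:
    im=eyes.read_camera(n); cv2.imwrite(f"pics/{n}0.png",im[:,:,::-1]); m=eyes.camera_model(n); print(n,{k:np.round(v,4).tolist() for k,v in m.items()})
E
```

```text
pics
{'t': 0.0, 'q': [1.183, 0.131, 1.489, -0.0, 1.523, -0.085], 'dq': [0.0, -0.001, -0.001, -0.0, -0.0, 0.0], 'joint_torque': [0.0, -55.985, -49.175, 0.077, 0.036, -0.0], 'tool_pos': [0.179, 0.572, 0.218], 'orientation': [-0.474, -3.105, 0.003], 'force': [0.275, -1.15, 0.213], 'wrist_torque': [0.035, 0.011, 0.015], 'opening': 0.093}
scene {'mtx': [[574.6972, 0.0, 317.2336], [0.0, 574.6972, 242.664], [0.0, 0.0, 1.0]], 'cam_to_world': [[0.5314, -0.606, 0.592, 0.0286], [-0.847, -0.3942, 0.3568, -0.2749], [0.0171, -0.691, -0.7227, 0.732], [0.0, 0.0, 0.0, 1.0]]}
top {'mtx': [[557.8533, 0.0, 328.9208], [0.0, 557.8533, 239.3331], [0.0, 0.0, 1.0]], 'cam_to_world': [[0.0017, -0.9986, 0.053, 0.5035], [-0.9999, -0.0024, -0.0134, 0.0434], [0.0135, -0.0529, -0.9985, 1.0414], [0.0, 0.0, 0.0, 1.0]]}
wrist {'mtx': [[371.6483, 0.0, 315.7891], [0.0, 371.6483, 234.0618], [0.0, 0.0, 1.0]], 'mount': [[-0.0004, -0.954, -0.2998, 0.0845], [1.0, -0.0005, 0.0003, 0.0001], [-0.0004, -0.2998, 0.954, -0.166], [0.0, 0.0, 0.0, 1.0]]}
```

View pics/scene0.png

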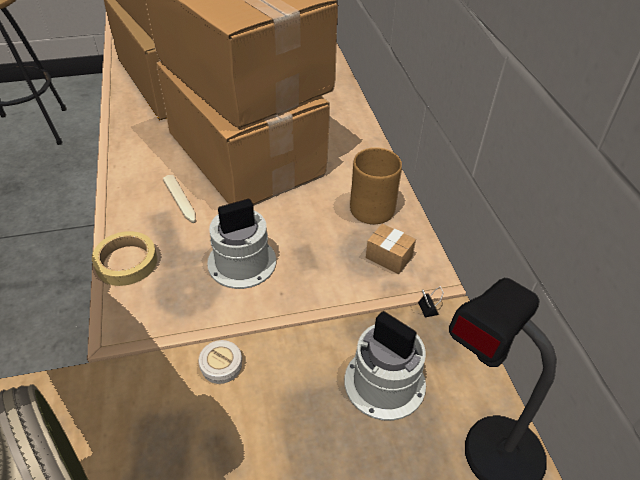

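View pics/top0.png

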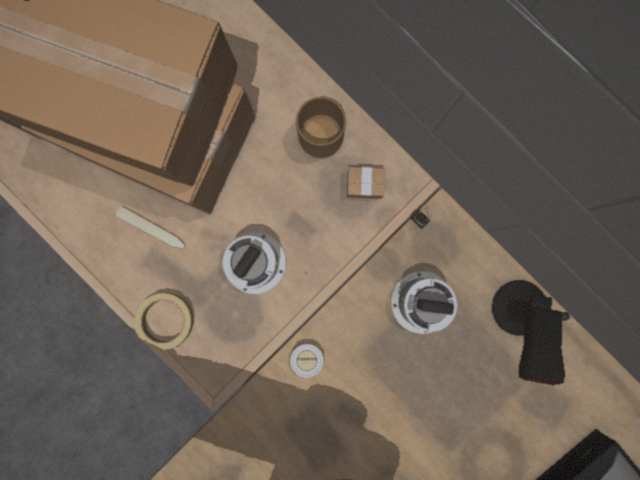

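View pics/wrist0.png

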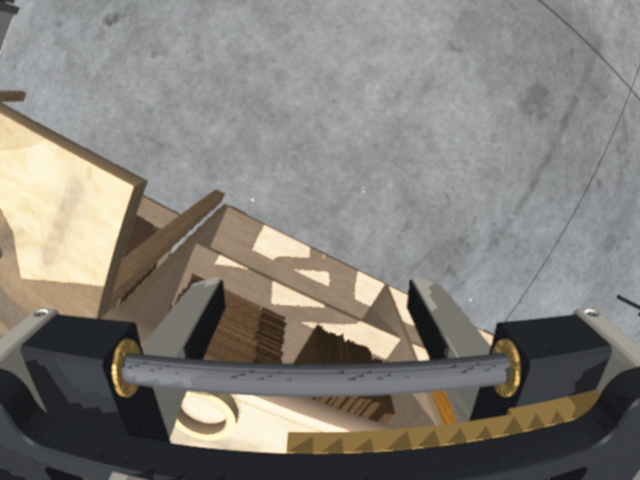

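Two canisters: A near (253,262) in top, (240,245) in scene; B near (424,303) in top, (390,360) in scene. I enlarge both to tell which is proud.

```bash
python3 - <<'E'
import cv2, numpy as np
t=cv2.imread("pics/top0.png"); s=cv2.imread("pics/scene0.png")
a=[t[220:305,210:295],t[260:345,382:467],s[190:290,192:292],s[305:425,335:455]]
a=[cv2.resize(x,(400,300 if 0 else 400),interpolation=cv2.INTER_CUBIC) for x in a]
cv2.imwrite("pics/z1.png",cv2.resize(np.vstack([np.hstack(a[:2]),np.hstack(a[2:])]),(600,600)))
E
```

```text
(no output)
```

View pics/z1.png

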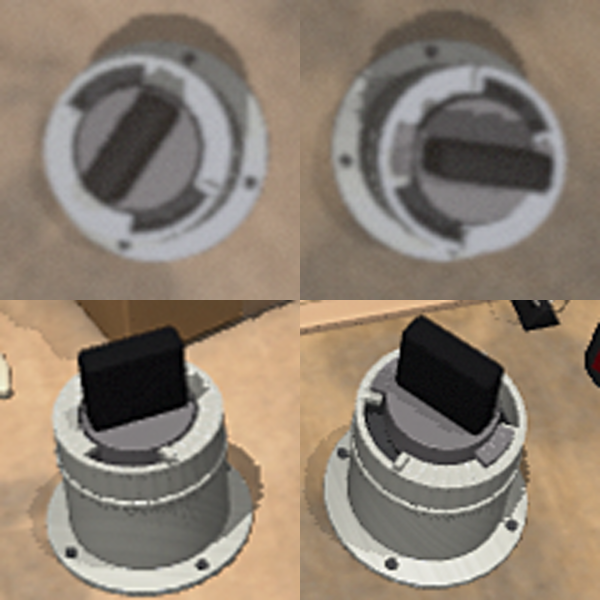

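```bash
cat > h.py <<'E'
import cv2, numpy as np
from plant import eyes
def ray(n,u,v,M=None):
    m=eyes.camera_model(n);K=np.array(m['mtx']);T=np.array(m['cam_to_world'])
    d=T[:3,:3]@np.array([(u-K[0,2])/K[0,0],(v-K[1,2])/K[1,1],1]);return T[:3,3],d/np.linalg.norm(d)
def onz(n,u,v,z):
    o,d=ray(n,u,v);return o+d*(z-o[2])/d[2]
def proj(n,p):
    m=eyes.camera_model(n);K=np.array(m['mtx']);T=np.array(m['cam_to_world'])
    c=T[:3,:3].T@(np.array(p)-T[:3,3]);return (K@c)[:2]/c[2]
E
python3 - <<'E'
import cv2, numpy as np
t=cv2.imread("pics/top0.png"); s=cv2.imread("pics/scene0.png")
k=8
cv2.imwrite("pics/z2.png",np.hstack([cv2.resize(t[225:300,215:290],None,fx=5.33,fy=5.33,interpolation=cv2.INTER_CUBIC),cv2.resize(t[265:340,388:463],None,fx=5.33,fy=5.33,interpolation=cv2.INTER_CUBIC)]))
cv2.imwrite("pics/z3.png",np.hstack([cv2.resize(s[190:290,192:292],None,fx=4,fy=4,interpolation=cv2.INTER_CUBIC),cv2.resize(s[305:405,345:445],None,fx=4,fy=4,interpolation=cv2.INTER_CUBIC)]))
E
```

```text
(no output)
```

View pics/z2.png

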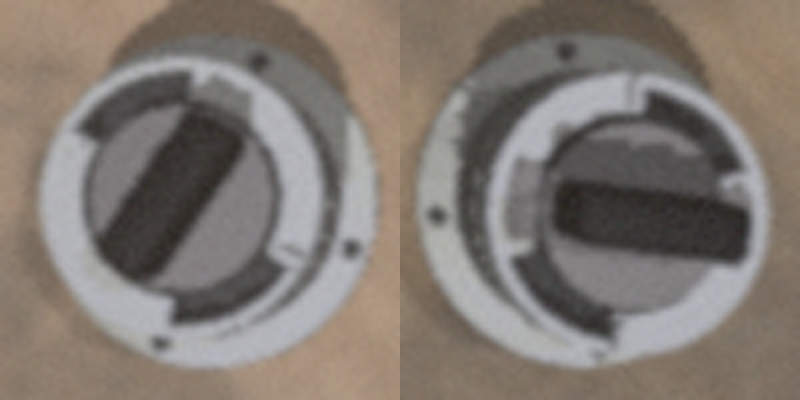

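View pics/z3.png

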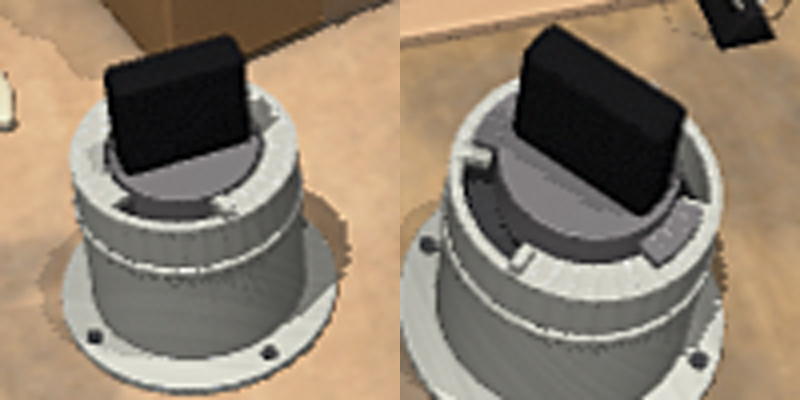

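B shows the proud lid: grey ears sit on the rim at top-crop (520,200) and scene-crop (675,230), with dark notches elsewhere. A's lid is flush, and its patch is only shadow. Next I measure the positions.

```bash
python3 - <<'E'
import cv2, numpy as np
from h import *
t=cv2.imread("pics/top0.png"); s=cv2.imread("pics/scene0.png")
# rim centre
print("rim top",onz("top",430.8,304.8,.085), "left/right/top edges",[np.round(onz("top",388+(x-400)/5.333,265+y/5.333,.085),4).tolist() for x,y in[(487,200),(768,200),(640,70)]])
# bar masks
def mask(im,roi,th,name):
    x0,y0,x1,y1=roi;g=im[y0:y1,x0:x1].max(2);m=(g<th).astype(np.uint8)
    cs,_=cv2.findContours(m,0,2);c=max(cs,key=cv2.contourArea)+np.array([x0,y0]);r=cv2.minAreaRect(c);print(name,r,cv2.contourArea(c),cv2.boxPoints(r).round(1).tolist());return r,cv2.boxPoints(r)
for nm,roi in(("A",(215,225,290,300)),("B",(405,285,465,330))):
    r,b=mask(t,roi,75,nm)
    z=.132 if nm=="A" else .143
    P=np.array([onz("top",*q,z) for q in b]);print(P.round(4).tolist(),[np.linalg.norm(P[i]-P[i-1]).round(4) for i in range(4)])
    c=onz("top",*r[0],z)
    print(c)
# triangulate far top corners: B scene bar top face left corner etc
def tri(a,b):
    o1,d1=ray("top",*a);o2,d2=ray("scene",*b)
    A=np.stack([d1,-d2],1);k=np.linalg.lstsq(A,o2-o1,rcond=None)[0];p,q=o1+k[0]*d1,o2+k[1]*d2;return (p+q)/2,np.linalg.norm(p-q)
tp=lambda x,y:(388+(x-400)/5.333,265+y/5.333)
sp=lambda x,y:(345+(x-400)/4,305+y/4)
# rim centre in scene for B from onz; kraft top centre
print("kraft",onz("top",366,180,.046),"A rim",onz("top",215+182/5.33,225+190/5.33,.085))
for a,b in[((750,200),(685,110)),((745,262),(672,128))]:print(tri(tp(*a),sp(*b)))
E
```

```text
rim top [ 0.44251353 -0.14392026  0.085     ] left/right/top edges [[0.4464, -0.0985, 0.085], [0.4465, -0.1889, 0.085], [0.488, -0.1481, 0.085]]
A ((243.34613037109375, 258.7307434082031), (20.801258087158203, 34.11406326293945), 33.6900634765625) 393.5 [[225.1999969482422, 267.20001220703125], [244.1999969482422, 238.8000030517578], [261.5, 250.3000030517578], [242.5, 278.70001220703125]]
[[0.5061, 0.1995, 0.132], [0.5523, 0.1693, 0.132], [0.5336, 0.141, 0.132], [0.4874, 0.1713, 0.132]] [np.float64(0.0338), np.float64(0.0552), np.float64(0.034), np.float64(0.0552)]
[0.51982386 0.1703101  0.132     ]
B ((434.4726867675781, 305.7320861816406), (36.04552459716797, 12.093069076538086), 6.709836959838867) 371.0 [[415.8999938964844, 309.6000061035156], [417.29998779296875, 297.6000061035156], [453.1000061035156, 301.79998779296875], [451.70001220703125, 313.79998779296875]]
[[0.4385, -0.1085, 0.143], [0.4577, -0.1109, 0.143], [0.451, -0.1685, 0.143], [0.4318, -0.166, 0.143]] [np.float64(0.058), np.float64(0.0194), np.float64(0.058), np.float64(0.0194)]
[ 0.44472746 -0.13846478  0.143     ]
kraft [ 0.66334262 -0.0364916   0.046     ] A rim [0.51740939 0.16693709 0.085     ]
(array([ 0.44941563, -0.16903841,  0.14118527]), np.float64(0.0017317239245942472))
(array([ 0.43287178, -0.16778567,  0.15058764]), np.float64(0.004125768287516163))
```

```bash
python3 - <<'E'
import numpy as np
from h import *
def tri(a,b):
    o1,d1=ray("top",*a);o2,d2=ray("scene",*b)
    A=np.stack([d1,-d2],1);k=np.linalg.lstsq(A,o2-o1,rcond=None)[0];p,q=o1+k[0]*d1,o2+k[1]*d2;return (p+q)/2,np.linalg.norm(p-q)
print("head red end",tri((541,382),(476,340)),"head mid",tri((543,345),(495,315)),"back", tri((540,305),(520,292)),"base",onz("top",518,306,.0))
E
```

```text
head red end (array([ 0.35554956, -0.24589643,  0.30276454]), np.float64(0.0003212562116558548)) head mid (array([ 0.40164436, -0.25168466,  0.29220275]), np.float64(0.003635436479666378)) back (array([ 0.45521031, -0.25893634,  0.27554789]), np.float64(0.0039769338258755175)) base [ 0.43499553 -0.32371004  0.        ]
```

```bash
cat >> h.py <<'E'
from scipy.spatial.transform import Rotation as Ro
from plant import monitor
def st():
    s=monitor.read_state();R=Ro.from_rotvec(s['orientation']).as_matrix();return s,R,np.array(s['tool_pos'])
def xang(R): return np.degrees(np.arctan2(R[1,0],R[0,0]))
def shift(p):
    s,R,t=st();return R.T@(np.array(p)-t)
def wray(u,v):
    m=eyes.camera_model("wrist");K=np.array(m['mtx']);M=np.array(m['mount']);s,R,t=st()
    dx,dy=u-K[0,2],v-K[1,2];r=np.hypot(dx,dy);th=r/K[0,0]
    d=np.array([np.sin(th)*dx/r,np.sin(th)*dy/r,np.cos(th)]);o=t+R@M[:3,3];return o,R@M[:3,:3]@d
def wonz(u,v,z):
    o,d=wray(u,v);return o+d*(z-o[2])/d[2]
def show():
    s,R,t=st();print("t",round(s['t'],2),"pos",t.round(4),"xang",round(xang(R),1),"R",R.round(3).tolist(),"F",np.round(s['force'],1),"M",np.round(s['wrist_torque'],2),"open",round(s['opening'],4),"q",np.round(s['q'],2))
E
python3 -c "
from h import *
show()
for p in [(0.40,.30,.23),(0.446,-.125,.23)]: print(p,shift(p).round(4))"
```

```text
t 0.15 pos [0.1788 0.5723 0.2178] xang 162.6 R [[-0.955, 0.298, -0.0], [0.298, 0.954, -0.001], [0.0, -0.001, -1.0]] F [ 0.2 -0.3  0.2] M [-0.03  0.03  0.05] open 0.0932 q [ 1.18  0.13  1.49 -0.    1.52 -0.09]
(0.4, 0.3, 0.23) [-0.2924 -0.1939 -0.0119]
(0.446, -0.125, 0.23) [-0.463  -0.5859 -0.0114]
```

Emit:
send_rows(motion=[[[-0.05, -0.035, -0.012], 10], [[-0.1, -0.07, -0.012], 20], [[-0.15, -0.1, -0.012], 30], [[-0.2, -0.135, -0.012], 40], [[-0.25, -0.165, -0.012], 50], [[-0.292, -0.194, -0.012], 60], [[-0.317, -0.25, -0.012], 70], [[-0.343, -0.306, -0.012], 79], [[-0.368, -0.362, -0.012], 79], [[-0.394, -0.418, -0.012], 79], [[-0.42, -0.474, -0.012], 79], [[-0.44, -0.53, -0.012], 79]])

```text
t: 1.65
tool_pos: [0.4407, -0.0664, 0.2306]
orientation: [2.341, 2.095, 0.0]
force: [0.8, 0.2, -0.2]
opening: 0.0928
```

```bash
python3 -c "
from h import *
show()
print(shift((0.446,-.125,.23)).round(4))"
```

```text
t 1.65 pos [ 0.4407 -0.0664  0.2306] xang 83.6 R [[0.111, 0.994, 0.0], [0.994, -0.111, -0.0], [0.0, 0.0, -1.0]] F [ 0.8  0.2 -0.2] M [-0.06  0.02  0.02] open 0.0928 q [-0.26 -0.3   1.88  0.    1.57 -0.15]
[-0.0576  0.0118  0.0006]
```

Emit:
send_rows(motion=[[[-0.03, 0.006, 0], 0], [[-0.058, 0.012, 0], 0], [[-0.058, 0.012, 0], 0]])

```text
t: 2.02
tool_pos: [0.446, -0.1248, 0.2303]
orientation: [-2.344, -2.091, 0.001]
force: [-0.0, -0.2, -0.1]
opening: 0.0929
```

```bash
python3 -c "
from h import *
show()
cv2.imwrite('pics/w1.png',eyes.read_camera('wrist')[:,:,::-1])
cv2.imwrite('pics/s1.png',eyes.read_camera('scene')[:,:,::-1])"
```

```text
t 2.02 pos [ 0.446  -0.1248  0.2303] xang 83.5 R [[0.113, 0.994, -0.001], [0.994, -0.113, 0.0], [-0.0, -0.001, -1.0]] F [-0.  -0.2 -0.1] M [-0.06  0.04  0.03] open 0.0929 q [-0.38 -0.25  1.83 -0.    1.56 -0.27]
```

View pics/w1.png

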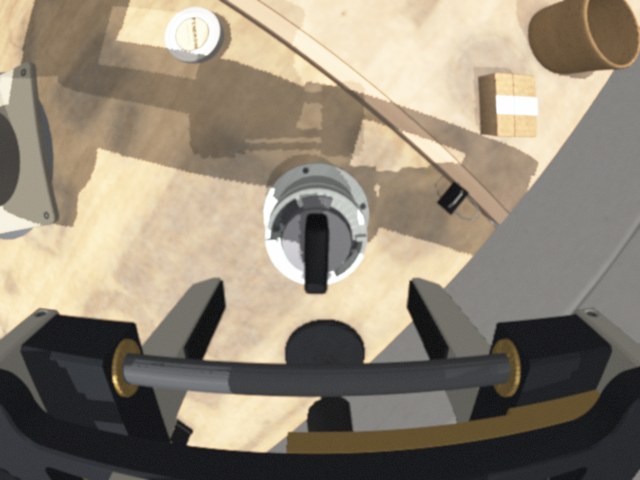

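View pics/s1.png

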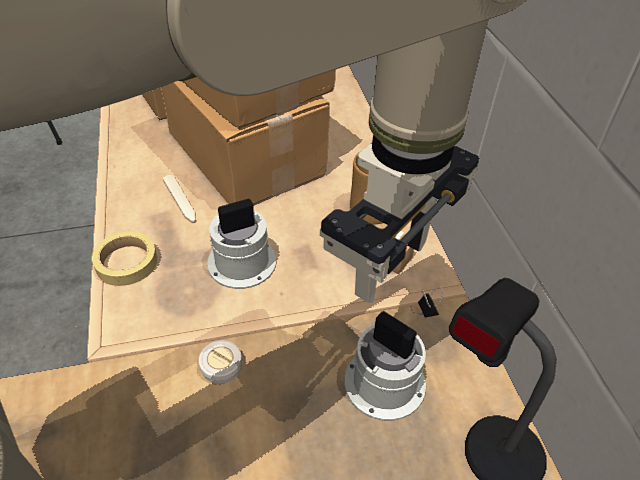

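```bash
python3 - <<'E'
from h import *
s=cv2.imread("pics/scene0.png");t=cv2.imread("pics/top0.png");w=cv2.imread("pics/w1.png")
f=lambda a,k:cv2.resize(a,None,fx=k,fy=k,interpolation=cv2.INTER_CUBIC)
cv2.imwrite("pics/z4.png",np.hstack([f(s[270:400,435:565],3),f(t[275:405,480:610],3)]))
cv2.imwrite("pics/z5.png",f(w[155:305,240:390],4))
E
```

```text
(no output)
```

View pics/z4.png

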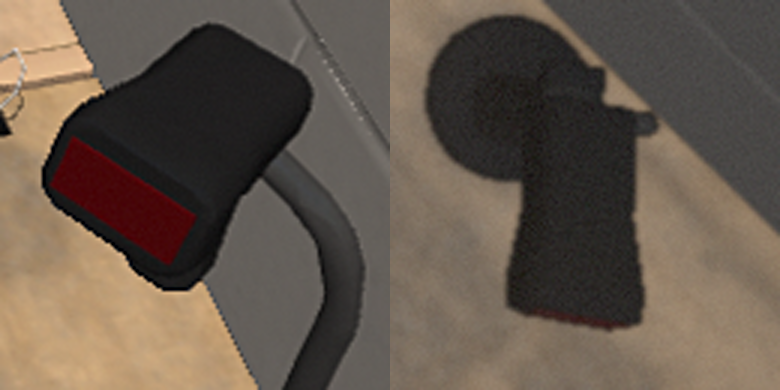

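View pics/z5.png

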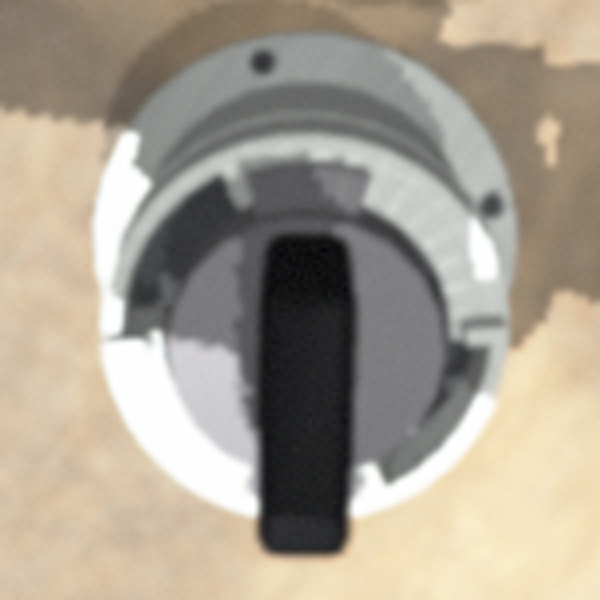

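```bash
python3 - <<'E'
from h import *
for u,v in[(492,358),(493,367),(452,332),(456,317),(502,345),(523,355)]:
    o,d=ray("scene",u,v)
    print((u,v),[ (o+d*(x-o[0])/d[0]).round(3).tolist() for x in(.34,.355,.37)])
for u,v in[(519,380),(564,383),(523,305),(561,306)]: print("top",onz("top",u,v,.3).round(3),onz("top",u,v,.25).round(3))
E
python3 - <<'E'
from h import *
f=lambda x,y,z=.085:wonz(240+x/4,155+y/4,z)
rim=np.array([f(*p)[:2] for p in[(120,270),(110,380),(135,440),(200,495),(300,130),(230,145),(400,165),(470,240),(490,410),(440,480)]])
c,r=cv2.minEnclosingCircle(rim.astype(np.float32))
A=np.c_[2*rim,np.ones(len(rim))];s=np.linalg.lstsq(A,(rim**2).sum(1),rcond=None)[0];print("rim",s[:2],np.sqrt(s[2]+s[:2]@s[:2]))
c=s[:2]
for p in[(235,185),(130,335),(380,480),(485,325)]:
    d=f(*p)[:2]-c;print(p,np.degrees(np.arctan2(d[1],d[0])).round(1),np.linalg.norm(d).round(3))
print("bar top ends",f(305,235,.143),f(305,518,.143), "ear",np.degrees(np.arctan2(*(f(305,185,.09)[:2]-c)[::-1])))
E
```

```text
(492, 358) [[0.34, -0.265, 0.31], [0.355, -0.264, 0.29], [0.37, -0.264, 0.27]]
(493, 367) [[0.34, -0.269, 0.299], [0.355, -0.268, 0.278], [0.37, -0.268, 0.257]]
(452, 332) [[0.34, -0.226, 0.319], [0.355, -0.224, 0.299], [0.37, -0.222, 0.279]]
(456, 317) [[0.34, -0.226, 0.34], [0.355, -0.223, 0.321], [0.37, -0.221, 0.302]]
(502, 345) [[0.34, -0.268, 0.333], [0.355, -0.268, 0.313], [0.37, -0.267, 0.294]]
(523, 355) [[0.34, -0.286, 0.333], [0.355, -0.286, 0.313], [0.37, -0.287, 0.294]]
top [ 0.358 -0.218  0.3  ] [ 0.348 -0.235  0.25 ]
top [ 0.354 -0.277  0.3  ] [ 0.343 -0.299  0.25 ]
top [ 0.456 -0.225  0.3  ] [ 0.453 -0.243  0.25 ]
top [ 0.455 -0.275  0.3  ] [ 0.451 -0.297  0.25 ]
rim [ 0.44364595 -0.14159301] 0.044893235660263084
(235, 185) 106.7 0.038
(130, 335) 172.2 0.039
(380, 480) -69.3 0.038
(485, 325) -1.7 0.04
bar top ends [ 0.44806877 -0.10345388  0.143     ] [ 0.44198366 -0.15776826  0.143     ] ear 83.2864387243225
```

Emit:
send_rows(motion=[[[-0.002, 0, 0.04], 0], [[-0.002, 0, 0.09], 0], [[-0.002, 0, 0.118], 0], [[-0.002, 0, 0.127], 0], [[-0.002, 0, 0.127], 0]], jaw=0.06)

```text
t: 2.75
tool_pos: [0.4462, -0.1247, 0.1039]
orientation: [-2.34, -2.096, 0.0]
force: [-0.9, -0.7, 1.4]
opening: 0.0599
```

```bash
python3 -c "
from h import *
show()
cv2.imwrite('pics/w2.png',eyes.read_camera('wrist')[:,:,::-1])
cv2.imwrite('pics/s2.png',eyes.read_camera('scene')[:,:,::-1])"
```

```text
t 2.75 pos [ 0.4462 -0.1247  0.1039] xang 83.7 R [[0.11, 0.994, -0.0], [0.994, -0.11, 0.0], [0.0, -0.0, -1.0]] F [-0.9 -0.7  1.4] M [-0.1   0.07 -0.01] open 0.0599 q [-0.38 -0.16  1.99  0.    1.31 -0.27]
```

View pics/w2.png

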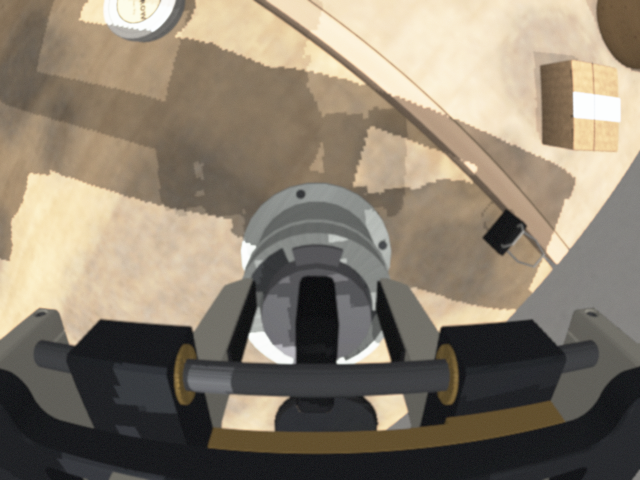

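View pics/s2.png

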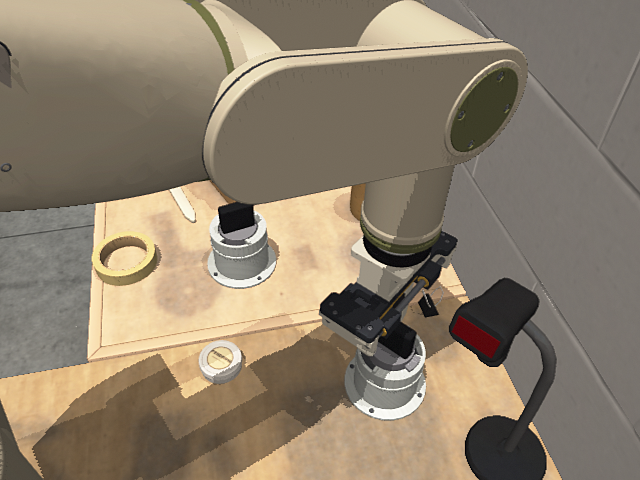

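Emit:
send_rows(motion=[[[0, 0, 0], 0], [[0, 0, 0], 0], [[0, 0, 0], 0], [[0, 0, 0], 0], [[0, 0, 0], 0]], jaw=0.01, squeeze=6)

```text
t: 3.48
tool_pos: [0.4461, -0.1254, 0.1036]
orientation: [-2.341, -2.095, 0.0]
force: [-1.2, -0.5, 0.0]
opening: 0.0179
```

Emit:
send_rows(motion=[[[0, -0.0017, 0], -6], [[-0.0004, -0.0034, 0], -12], [[-0.0008, -0.0051, 0], -18], [[-0.0014, -0.0067, 0], -24], [[-0.0022, -0.0083, 0], -30], [[-0.0022, -0.0083, 0], -30]])

```text
t: 4.22
tool_pos: [0.4376, -0.1267, 0.1036]
orientation: [-1.72, -2.629, 0.0]
force: [-0.3, -0.5, 0.5]
opening: 0.018
```

```bash
python3 -c "
from h import *
show()
cv2.imwrite('pics/w3.png',eyes.read_camera('wrist')[:,:,::-1])
cv2.imwrite('pics/s3.png',eyes.read_camera('scene')[:,:,::-1])"
```

```text
t 4.22 pos [ 0.4376 -0.1267  0.1036] xang 113.6 R [[-0.4, 0.916, -0.0], [0.916, 0.4, -0.0], [-0.0, -0.0, -1.0]] F [-0.3 -0.5  0.5] M [-0.1   0.03  0.08] open 0.018 q [-0.39 -0.18  2.01 -0.    1.31 -0.81]
```

View pics/w3.png

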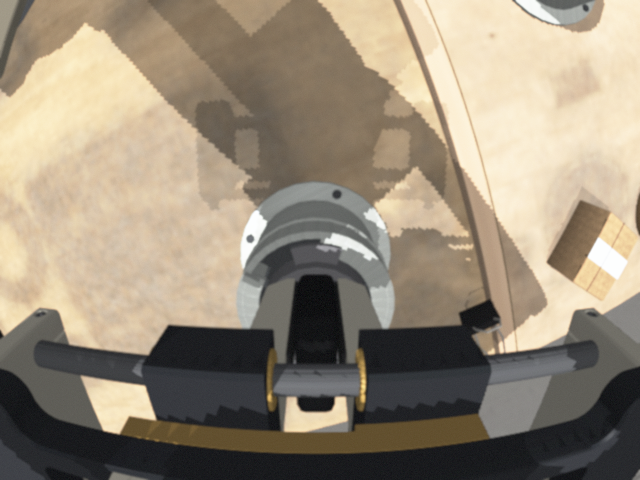

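View pics/s3.png

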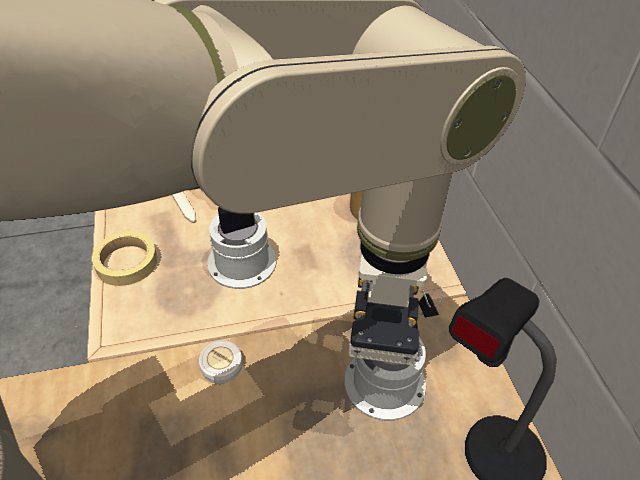

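Emit:
send_rows(motion=[[[-0.0001, -0.0017, 0], -6], [[-0.0004, -0.0034, 0], -12], [[-0.0004, -0.0034, 0], -12]])

```text
t: 4.7
tool_pos: [0.4347, -0.1283, 0.1036]
orientation: [-1.438, -2.793, -0.0]
force: [-0.5, -0.2, -0.4]
opening: 0.0178
```

Emit:
send_rows(motion=[[[0, 0, 0], 0], [[0, 0, 0], 0], [[0.0055, 0, 0], 0], [[0.0055, -0.005, 0], 0], [[0.0055, -0.007, 0], 0], [[0.0055, -0.0085, 0], 0], [[0.0055, -0.01, 0], 0], [[0.0055, -0.01, 0], 0]], jaw=0.03)

```text
t: 5.7
tool_pos: [0.4233, -0.1298, 0.1036]
orientation: [1.435, 2.795, -0.0]
force: [0.3, -0.9, -0.7]
opening: 0.0302
```

```bash
python3 -c "
from h import *
show()
w=eyes.read_camera('wrist')[:,:,::-1]
cv2.imwrite('pics/w4.png',np.hstack([w[150:450,170:470]]*1).repeat(2,0).repeat(2,1))
cv2.imwrite('pics/s4.png',eyes.read_camera('scene')[260:440,320:560,::-1].repeat(3,0).repeat(3,1))"
```

```text
t 5.7 pos [ 0.4233 -0.1298  0.1036] xang 125.6 R [[-0.583, 0.813, -0.0], [0.813, 0.583, -0.0], [-0.0, -0.0, -1.0]] F [ 0.3 -0.9 -0.7] M [ 0.01 -0.   -0.03] open 0.0302 q [-0.41 -0.22  2.04 -0.    1.32 -1.04]
```

View pics/w4.png

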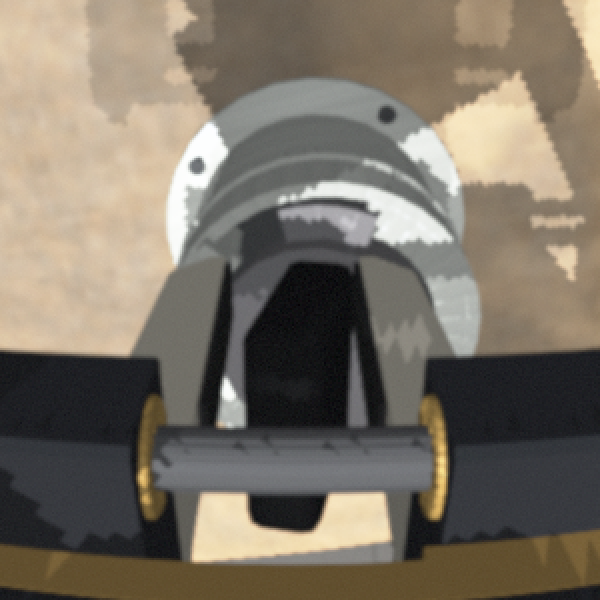

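View pics/s4.png

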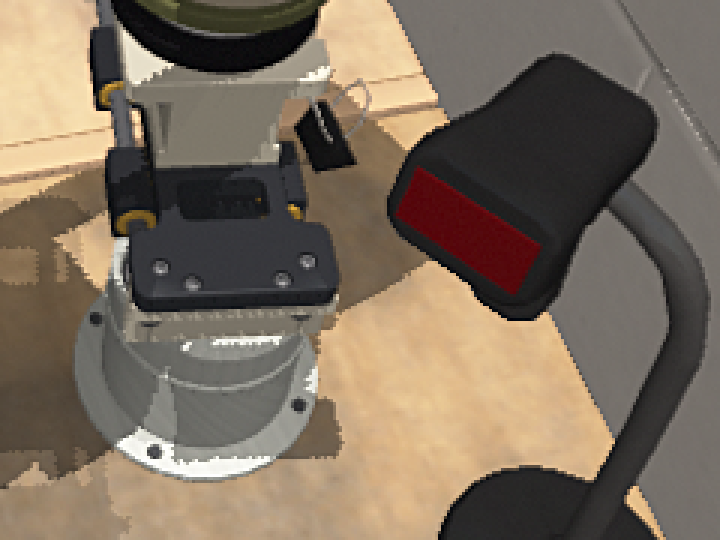

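```bash
python3 - <<'E'
from h import *
show()
C=np.array([.4438,-.1416])
for x,y,z in[(330,215,.09),(283,205,.09),(375,215,.09),(370,250,.085),(285,515,.143),(265,525,.143),(325,525,.143),(320,265,.097)]:
    p=wonz(170+x/2,150+y/2,z);d=p[:2]-C;print((x,y),p.round(4),np.degrees(np.arctan2(d[1],d[0])).round(1),np.linalg.norm(d).round(3))
w=eyes.read_camera('wrist')[:,:,::-1]
cv2.imwrite('pics/w5.png',cv2.resize(w[220:420,240:400],None,fx=3.7,fy=3,interpolation=cv2.INTER_CUBIC))
E
```

```text
t 5.8 pos [ 0.4234 -0.1297  0.1037] xang 125.6 R [[-0.583, 0.813, 0.0], [0.813, 0.583, -0.0], [-0.0, 0.0, -1.0]] F [-0.5  0.6  0.1] M [-0.08  0.06  0.06] open 0.0301 q [-0.41 -0.22  2.04 -0.    1.32 -1.04]
(330, 215) [ 0.4223 -0.1117  0.09  ] 125.6 0.037
(283, 205) [ 0.4108 -0.1165  0.09  ] 142.7 0.041
(375, 215) [ 0.4319 -0.1049  0.09  ] 107.9 0.039
(370, 250) [ 0.4387 -0.1149  0.085 ] 100.9 0.027
(285, 515) [ 0.4444 -0.1622  0.143 ] -88.3 0.021
(265, 525) [ 0.4426 -0.1677  0.143 ] -92.6 0.026
(325, 525) [ 0.4539 -0.1596  0.143 ] -60.6 0.021
(320, 265) [ 0.4266 -0.1222  0.097 ] 131.6 0.026
```

View pics/w5.png

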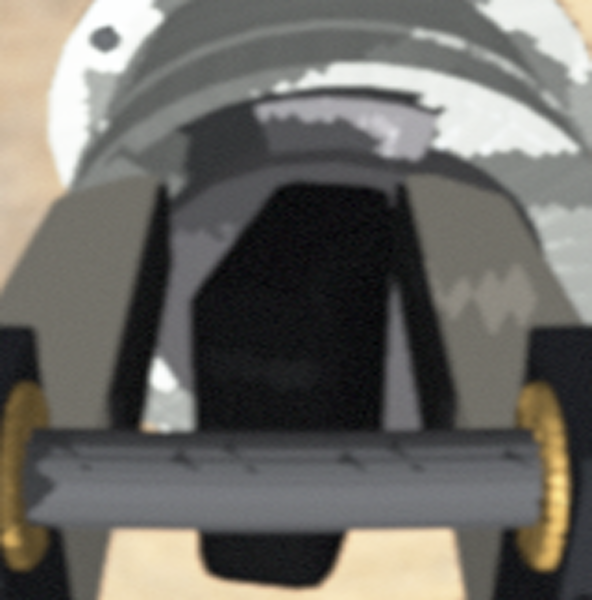

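Emit:
send_rows(motion=[[[0.002, -0.0015, 0], 0], [[0.002, -0.003, 0], 0], [[0.002, -0.0045, 0], 0], [[0.002, -0.006, 0], 0], [[0.002, -0.006, 0], 0]])

```text
t: 6.48
tool_pos: [0.418, -0.1311, 0.104]
orientation: [1.434, 2.794, 0.002]
force: [2.2, 3.6, 1.3]
opening: 0.0303
```

```bash
python3 - <<'E'
from h import *
show()
w=eyes.read_camera('wrist')[:,:,::-1]
cv2.imwrite('pics/w6.png',cv2.resize(w[220:420,240:400],None,fx=3,fy=3,interpolation=cv2.INTER_CUBIC))
E
```

```text
t 6.47 pos [ 0.418  -0.1311  0.104 ] xang 125.7 R [[-0.583, 0.813, 0.002], [0.813, 0.583, 0.001], [-0.0, 0.002, -1.0]] F [2.2 3.6 1.3] M [ 0.79 -0.63  0.03] open 0.0303 q [-0.42 -0.24  2.06  0.    1.32 -1.05]
```

View pics/w6.png

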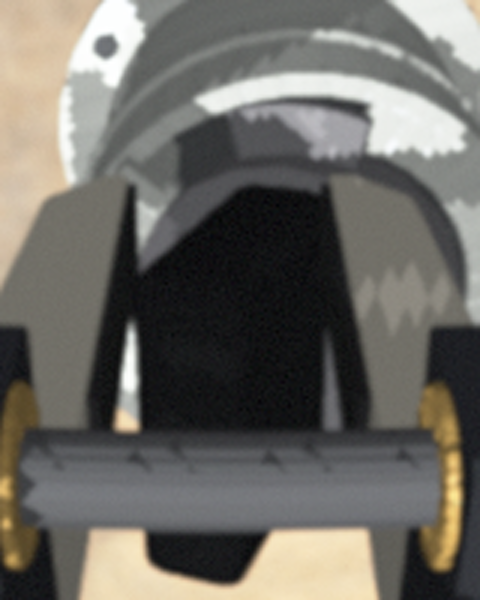

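```bash
python3 - <<'E'
from h import *
t=np.array([.4233,-.1298]);R=np.array([[-.583,.813],[.813,.583]])
for z in(.188,.2,.21,.22,.24):
    print(z,[proj("scene",[*(t+R@np.array([a,-.094])),z]).round(0).tolist() for a in(-.0375,.0375)],[proj("scene",[*(t+R@np.array([a,.094])),z]).round(0).tolist() for a in(-.0375,.0375)])
s=eyes.read_camera("scene")[:,:,::-1]
cv2.imwrite("pics/s7.png",cv2.resize(s[220:420,330:530],None,fx=3,fy=3,interpolation=cv2.INTER_CUBIC))
E
```

```text
0.188 [[430.0, 379.0], [360.0, 382.0]] [[401.0, 251.0], [344.0, 253.0]]
0.2 [[432.0, 373.0], [361.0, 376.0]] [[403.0, 244.0], [344.0, 246.0]]
0.21 [[433.0, 368.0], [362.0, 371.0]] [[404.0, 239.0], [345.0, 241.0]]
0.22 [[435.0, 363.0], [363.0, 366.0]] [[405.0, 233.0], [345.0, 235.0]]
0.24 [[438.0, 352.0], [364.0, 356.0]] [[407.0, 222.0], [346.0, 224.0]]
```

View pics/s7.png

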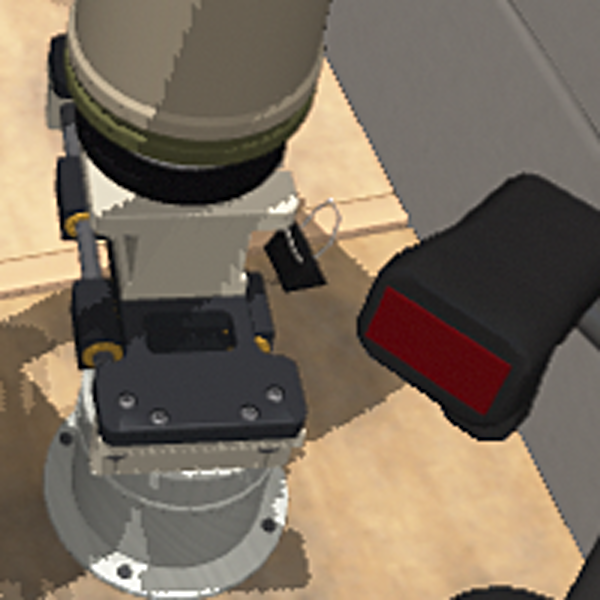

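Emit:
send_rows(motion=[[[-0.003, 0.005, 0], 0], [[-0.0056, 0.01, 0], 0], [[-0.0056, 0.0148, 0], 0], [[-0.0056, 0.0148, 0], 0]])

```text
t: 7.08
tool_pos: [0.4328, -0.1273, 0.1035]
orientation: [-1.434, -2.795, 0.0]
force: [0.4, -0.6, 0.1]
opening: 0.0298
```

Emit:
send_rows(motion=[[[0, 0, 0], 0], [[0, 0, 0], 0], [[0, 0, 0], 0]], jaw=0.01)

```text
t: 7.45
tool_pos: [0.4325, -0.1275, 0.1036]
orientation: [-1.435, -2.795, -0.0]
force: [0.6, 0.2, 0.2]
opening: 0.0176
```

```bash
python3 - <<'E'
from h import *
show()
w=eyes.read_camera('wrist')[:,:,::-1]
cv2.imwrite('pics/w8.png',cv2.resize(w[220:420,240:400],None,fx=3,fy=3,interpolation=cv2.INTER_CUBIC))
E
```

```text
t 7.45 pos [ 0.4325 -0.1275  0.1036] xang 125.6 R [[-0.583, 0.813, -0.0], [0.813, 0.583, 0.0], [0.0, -0.0, -1.0]] F [0.6 0.2 0.2] M [-0.07  0.07 -0.  ] open 0.0176 q [-0.4  -0.2   2.02  0.    1.32 -1.02]
```

View pics/w8.png

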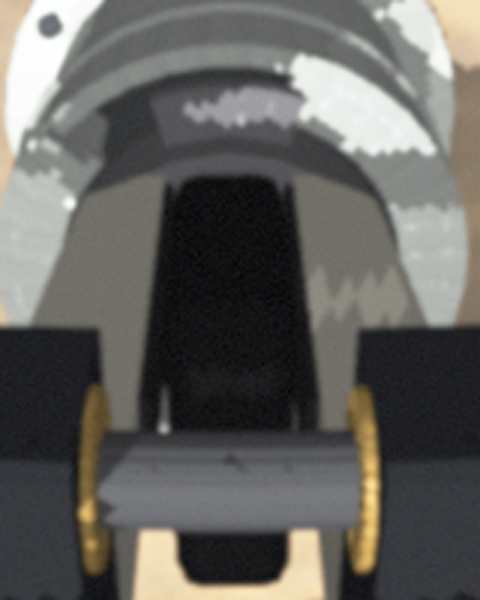

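Emit:
send_rows(motion=[[[-0.0001, -0.0016, 0], -5], [[-0.0003, -0.0032, 0], -10], [[-0.0003, -0.0032, 0], -10]])

```text
t: 7.88
tool_pos: [0.43, -0.1296, 0.1035]
orientation: [-1.187, -2.908, 0.0]
force: [-0.5, 1.3, -2.1]
opening: 0.0181
```

Emit:
send_rows(motion=[[[0, 0, 0], 0], [[0, 0, 0], 0], [[0, 0, 0], 0]], jaw=0.024)

```text
t: 8.25
tool_pos: [0.4303, -0.1296, 0.1038]
orientation: [1.186, 2.909, -0.0]
force: [-0.1, -0.4, 0.9]
opening: 0.024
```

```bash
python3 - <<'E'
from h import *
show()
w=eyes.read_camera('wrist')[:,:,::-1]
s=eyes.read_camera("scene")[:,:,::-1]
f=lambda a:cv2.resize(a,None,fx=2.5,fy=3,interpolation=cv2.INTER_CUBIC)
cv2.imwrite('pics/w9.png',np.hstack([f(w[220:420,240:400]),f(s[220:420,330:490])]))
E
```

```text
t 8.25 pos [ 0.4303 -0.1296  0.1038] xang 135.6 R [[-0.715, 0.699, 0.0], [0.699, 0.715, -0.0], [-0.0, 0.0, -1.0]] F [-0.1 -0.4  0.9] M [-0.06 -0.    0.02] open 0.024 q [-0.41 -0.2   2.03 -0.    1.32 -1.2 ]
```

View pics/w9.png

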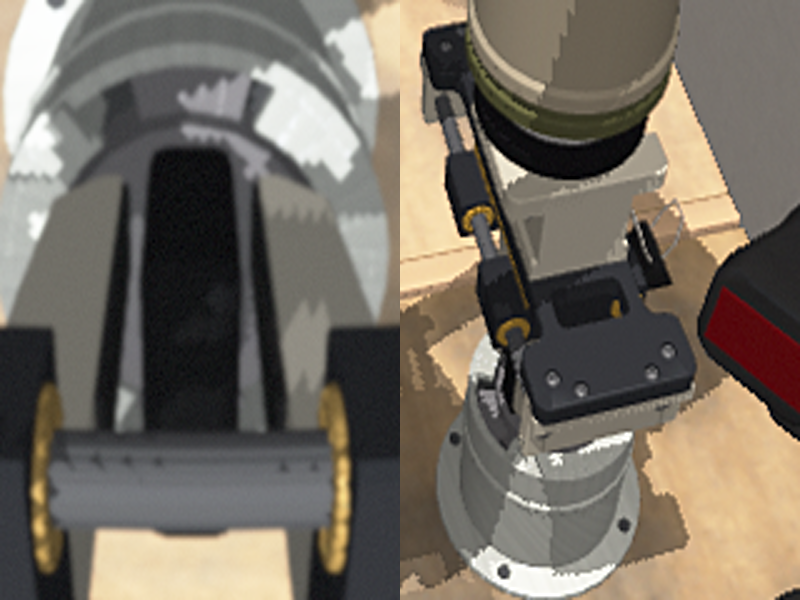

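Lid appears to have dropped: the bar end moved inward and the ear now sits between both notch edges at (190,95). I grip again and turn clockwise.

Emit:
send_rows(motion=[[[0, 0, 0.003], 0], [[0, 0, 0.003], 0], [[0, 0, 0.003], 0]], jaw=0.01, squeeze=12)

```text
t: 8.72
tool_pos: [0.4303, -0.1296, 0.1006]
orientation: [1.186, 2.909, 0.0]
force: [1.5, 0.2, -0.5]
opening: 0.0182
```

Emit:
send_rows(motion=[[[-0.0001, 0.0013, 0], 4], [[-0.0002, 0.0025, 0], 8], [[-0.0007, 0.005, 0], 16], [[-0.0016, 0.0073, 0], 24], [[-0.0027, 0.0095, 0], 32], [[-0.0042, 0.0116, 0], 40], [[-0.0042, 0.0116, 0], 40]])

```text
t: 9.6
tool_pos: [0.4413, -0.1242, 0.1006]
orientation: [-2.108, -2.329, 0.0]
force: [-0.5, 0.2, 0.6]
opening: 0.0178
```

```bash
python3 - <<'E'
from h import *
show()
w=eyes.read_camera('wrist')[:,:,::-1]
s=eyes.read_camera("scene")[:,:,::-1]
f=lambda a:cv2.resize(a,None,fx=2.5,fy=3,interpolation=cv2.INTER_CUBIC)
cv2.imwrite('pics/w10.png',np.hstack([f(w[220:420,240:400]),f(s[220:420,330:490])]))
E
```

```text
t 9.6 pos [ 0.4413 -0.1242  0.1006] xang 95.7 R [[-0.099, 0.995, -0.0], [0.995, 0.099, 0.0], [0.0, -0.0, -1.0]] F [-0.5  0.2  0.6] M [-0.11  0.    0.05] open 0.0178 q [-0.39 -0.17  2.   -0.    1.31 -0.49]
```

View pics/w10.png

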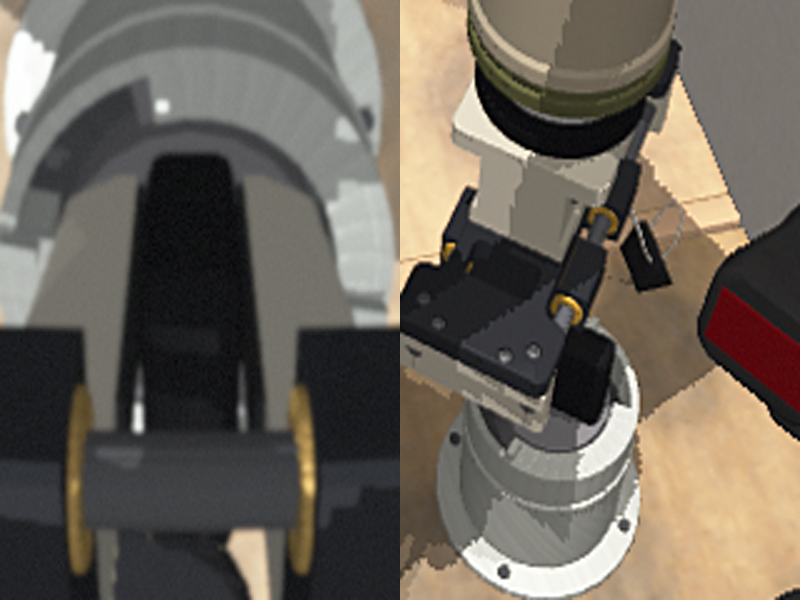

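Emit:
send_rows(motion=[[[-0.0001, 0.0013, 0], 4], [[-0.0002, 0.0025, 0], 8], [[-0.0004, 0.0037, 0], 12], [[-0.0005, 0.0044, 0], 14], [[-0.0006, 0.005, 0], 16], [[-0.0008, 0.0055, 0], 18], [[-0.0008, 0.0055, 0], 18]])

```text
t: 10.58
tool_pos: [0.447, -0.1246, 0.1007]
orientation: [2.447, 1.97, 0.0]
force: [2.2, -1.1, -0.4]
opening: 0.0187
```

```bash
python3 - <<'E'
from h import *
show()
w=eyes.read_camera('wrist')[:,:,::-1]
f=lambda a:cv2.resize(a,None,fx=3,fy=3,interpolation=cv2.INTER_CUBIC)
cv2.imwrite('pics/w11.png',f(w[220:420,220:420]))
E
```

```text
t 10.57 pos [ 0.447  -0.1246  0.1007] xang 77.7 R [[0.214, 0.977, 0.0], [0.977, -0.214, -0.0], [-0.0, 0.0, -1.0]] F [ 2.2 -1.1 -0.4] M [-0.32 -0.34  0.28] open 0.0187 q [-0.38 -0.15  1.99 -0.    1.31 -0.17]
```

View pics/w11.png

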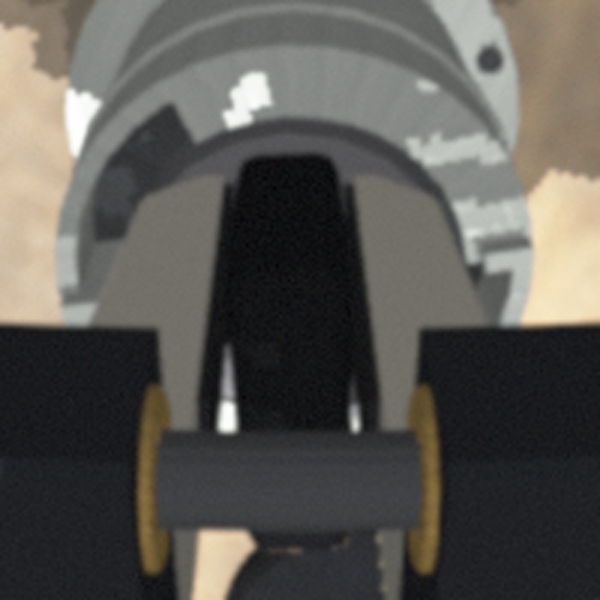

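Emit:
send_rows(motion=[[[0, 0, 0], 0], [[0, 0, 0], 0], [[0, 0, 0], 0], [[0, 0, -0.01], 0], [[0, 0, -0.05], 0], [[0, 0, -0.1], 0], [[0.02, 0, -0.13], 0], [[0.02, 0, -0.13], 0]], jaw=0.06)

```text
t: 11.62
tool_pos: [0.453, -0.1048, 0.2346]
orientation: [2.442, 1.968, 0.006]
force: [-0.4, -0.3, -0.6]
opening: 0.0599
```

```bash
python3 - <<'E'
from h import *
show()
w=eyes.read_camera('wrist')[:,:,::-1]; s=eyes.read_camera("scene")[:,:,::-1]
f=lambda a:cv2.resize(a,None,fx=2.5,fy=3,interpolation=cv2.INTER_CUBIC)
cv2.imwrite("pics/wr.png",w)
cv2.imwrite('pics/w12.png',np.hstack([f(w[150:330,240:400]),f(s[270:450,320:480])]))
E
```

```text
t 11.62 pos [ 0.453  -0.1048  0.2346] xang 77.7 R [[0.213, 0.977, 0.006], [0.977, -0.213, -0.002], [-0.0, 0.006, -1.0]] F [-0.4 -0.3 -0.6] M [-0.03  0.13 -0.04] open 0.0599 q [-0.34 -0.26  1.83  0.    1.56 -0.12]
```

View pics/w12.png

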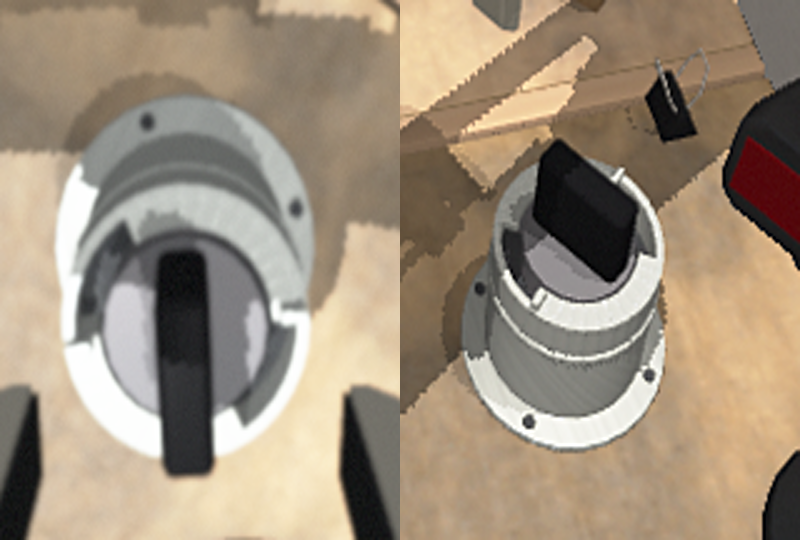

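```bash
python3 - <<'E'
from h import *
f=lambda x,y,z:wonz(240+x/2.5,150+y/3,z)
a,b=f(186,310,.132),f(188,472,.132);d=(a-b)[:2];print(a,b,np.linalg.norm(d),np.degrees(np.arctan2(d[1],d[0])),(a+b)/2)
rim=np.array([f(*p,.085)[:2] for p in[(65,345),(80,400),(120,440),(185,182),(250,205),(307,330),(280,420)]])
A=np.c_[2*rim,np.ones(len(rim))];s=np.linalg.lstsq(A,(rim**2).sum(1),rcond=None)[0];c=s[:2];print("rim",c,np.sqrt(s[2]+c@c))
for p in[(130,225),(72,340),(235,420),(300,310)]:
    d=f(*p,.085)[:2]-c;print(p,np.degrees(np.arctan2(d[1],d[0])).round(1))
im=eyes.read_camera("top")[:,:,::-1];g=cv2.imread("pics/top0.png")
k=lambda i:cv2.resize(i[150:350,200:480],None,fx=1.4,fy=1.4)
cv2.imwrite("pics/t13.png",np.hstack([k(g),k(im)]))
E
```

```text
[ 0.44649931 -0.11868727  0.132     ] [ 0.43710925 -0.16435194  0.132     ] 0.046620118406864516 78.3801917090008 [ 0.44180428 -0.14151961  0.132     ]
rim [ 0.44120947 -0.14213992] 0.04504273931921436
(130, 225) 108.3
(72, 340) 172.1
(235, 420) -71.0
(300, 310) -3.4
```

View pics/t13.png

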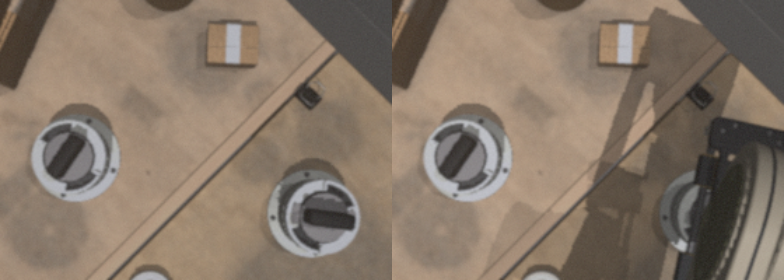

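```bash
python3 -c "
from plant import ticket
print(ticket.close_job())"
```

```text
the job is handed in; nothing more can be done
None
```

The lid on the near-right canister is locked and flush by my last images. I let go of it and handed the job in at about 12 s; no verdict came back.

**What I did:**
- **Turning back:** I gripped the bar off-centre, to keep the gripper body clear of the desk lamp, and turned the lid about 52° counterclockwise. When I loosened the jaws it dropped into the notches.
- **Locking:** I gripped it again and turned it clockwise about 58°. The wrist torque then rose and the jaws opened slightly, which I took as the end stop.
- **Letting go:** I opened the jaws and lifted away.

**What went wrong on the way:** I first tried pushing the last few degrees with one finger. The lid slid sideways with about 4 N of force and did not turn, so I went back to a full grip.

**Last checks:**

| Check | Result |
|---|---|
| Ears and notches | no ears on the rim, both notches empty |
| Bar from the notch line | about 63° (46 to 72 allowed) |
| Bar centre from the rim centre | about 1 mm (under 8 allowed) |
| Shut canister and kraft box | look unmoved in the top view |
| Gripper | open, about 13 cm above its gripping height |

- **Height and tilt:** I only judged these from the images and did not measure them.
- **Rim centre:** two wrist views put it about 2.5 mm apart.
- **Bar length:** my last measurement came out at about 47 mm instead of 54, because the inner end was hard to pick out. The bar-centre figure is therefore good to a few millimetres.

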